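# Load and clamp a stool rail in the drilling jig

## Task

Load the loose stool rail into the drilling jig and clamp it: flip the red-knobbed cam lever up, then push the rail square against the fence so that the yellow catch lifts over it and drops behind it. With the lever still up, turn the spoked nut clockwise just until the rubber foot bears lightly on the rail, then flip the lever fully down again, leaving the rail home and firmly held. Leave the glue bottle, the mallet and the offcut where they are.

Things in the scene. Friction and masses are not known exactly. Their poses are not given: they have to be found in the camera images.
- jig: Drilling jig fixed on the bench; brown base board 235 x 335 x 18 mm (top z 18). Origin on the bench, straight below the centre of a rail that is home; x points from the infeed side to the fence, y to the clamp's lever, z up. 'Jig' coordinates below are in this frame, mm. Aluminium fence across the far side: face at x 28, 34 high
- home (a point): Where the rail's centre must come to lie, jig 0, 0, 31. The rail slides in between a steel end block (inner face y -78, top z 48) and a low aluminium guide (inner face y 78, top z 32), in a slot open towards -x; the strap clamp stands over the guide
- rail: Loose pale wood stool rail 56 (x) x 150 (y) x 26 (z) mm, about 0.16 kg, flat on the base in the slot. Origin at its centre. Home is jig x 0, y within 3, z 31: long edge against the fence. It starts 100 to 115 mm short of that, long edge facing the fence, clear of the catch
- catch (a joint): Yellow gravity catch: sloping pawl 14 mm wide, 65 long, 0.07 kg, hinged about jig y at x -87, y -60, z 60 on the end block, pointing to the fence and down. 0 = dropped (lower stop), larger = lifted, rad. Dropped, its blunt end is at x -30.5, its lowest edge at z 31: a rail sliding in lifts it about 0.25 rad and it falls by itself behind the near edge
- catch_tip (a point): Middle of the yellow catch's blunt end
- lever (a joint): Cam lever of the strap clamp, hinged about jig x. 0 = fully down (clamped; points along jig +y, 10 to 14 degrees above level, more as the nut goes down), 1.25 rad = fully up (end stop, almost upright). Stays where left; up to about 6 N at the knob. Raising it tips the strap, which lifts the foot 5.4 mm; pressing it down pushes the foot down again
- lever_knob (a point): Centre of the red ball knob, 30 mm in diameter, at the lever's end, 100 mm from the pivot. The rod is 13 mm thick. With the lever down it is 60 to 67 mm above the bench, up about 142 mm; free all round for a grip from above
- lever_pivot (a point): Lever's pivot, fixed at jig x 0, y 185, 43 mm above the bench
- nut (a joint): Adjusting nut on the clamp's vertical stud. Grows as it is turned clockwise seen from above (rad, 0 to 4.5); every rad lowers the nut 1.27 mm and the foot 2.55 mm. Stays where it is left; it takes about 0.22 N m (6 N on a spoke at radius 40 mm)
- nut_center (a point): Nut's centre at the height of its spokes, jig x 0, y 120, z 94 at joint 0; x axis along a spoke. Four level spokes 90 degrees apart, 9 mm thick, with black end balls of 14 mm, centres 46 mm from the axis; hub 32 mm in diameter, top 8 mm above the spokes. Strap top about 18 mm below the spokes. Spoke circle ends 13 mm short of the raised lever
- foot: Black rubber foot, 20 mm in diameter, 11 mm tall, under the strap's nose at jig x 0, y 55. Origin at the centre of its underside, which meets the top of a home rail at z 44. With the lever up and the nut as found it is 2 to 6 mm above that. Sprung in the strap, 6 N per mm: closing the lever on a foot that just touches gives about 32 N
- glue: Bystander: yellow glue bottle with an orange cap, 54 mm in diameter, 150 mm tall, standing. Origin at the centre of its underside
- mallet: Bystander: wooden mallet lying on the bench, about 230 mm long, 50 mm high. Origin on the bench between head and handle
- offcut: Bystander: rail offcut 56 x 105 x 26 mm lying on the bench. Origin at the centre of its underside

How it is judged:
On the way, in this order (a step that is already met when the one before it is completed fails the run):
1. the lever is up and the rail is home at the fence with the catch dropped behind it (value of joint lever above 1 rad and x of rail in the frame of jig above -0.003 m and value of joint catch below 0.08 rad), for 0.2 s.
2. with the lever still up, the nut has brought the foot down to touch the rail (value of joint lever above 1 rad and contact force between foot and rail above 0.3 N), for 0.2 s.
At the end, for the whole second after the job is handed in: Lever fully down (within 0.1 rad), the foot pressing on the rail with 24 to 52 N (about 32 N comes from a foot that just touched before closing), the catch dropped (within 0.08 rad) behind the rail, the rail flat and at rest within 3 mm of the fence and square to it within 0.04 rad (value of joint lever below 0.1 rad and contact force between foot and rail between 24 and 52 N and value of joint catch below 0.08 rad and x of rail in the frame of jig above -0.003 m and angle between the x axis of rail and the x axis of jig, either way round below 0.04 rad and angle between rail's own z axis and vertical below 0.05 rad and linear speed of rail below 0.01 m/s).
It fails at once if the glue bottle is shoved more than 30 mm or knocked over (distance of glue from where it was at the start of the episode above 0.03 m or angle between glue's own z axis and vertical above 0.5 rad).
It fails at once if the mallet is moved more than 30 mm (distance of mallet from where it was at the start of the episode above 0.03 m).
It fails at once if the offcut is moved more than 30 mm (distance of offcut from where it was at the start of the episode above 0.03 m).
It also fails if it takes over 64 s, if anything falls off the work surface, if the arm or the gripper's body presses on something with over 40 N, if the wrist force passes 120 N, or if a joint passes its speed limit or range.

## Robot

A 6-joint arm with a two-finger parallel gripper is mounted at the origin on the work surface. World frame = base frame: x ahead of the robot, y to its left, z up, the work surface at z = 0. Lengths are in m, angles in rad, forces in N, time in s.
With the tool pointing down it reaches from about 0.25 to 0.775 m from the base axis. Payload 4 kg.
Tool frame: the origin (TCP) lies midway between the tips of the shut fingers; the grasp point (between the pads) lies grip_point_offset behind it (grip_point_offset is the distance from the TCP to the grasp point, in m); z points along the fingers, y is the line along which they close (so a half turn about z gives the same grasp; the last joint's range is limited). The gripper opens to 94 mm and grips with 3 to 60 N. Pads are 16 mm wide; open, the fingers measure 119 mm over their backs; the gripper's body (75 mm by 177 mm) begins 78 mm behind the grasp point.
Start: joints at [-1.423, 0.087, 1.371, -0, 1.684, -0.103], TCP at [0.136, -0.533, 0.206] pointing down, gripper open.
Joint ranges: [-3.1, 3.1], [-0.76, 2.03], [0.27, 2.55], [-1.08, 4.22], [0.17, 2.65], [-2.57, 2.57]. Speed limits (rad/s): [2.79, 2.79, 3.14, 3.14, 3.14, 3.14].

## Interface

Orientations are given as [roll, pitch, yaw] about the fixed x, y, z axes, in that order (R = Rz(yaw) Ry(pitch) Rx(roll)).
In Python, from bench import * gives the robot as it stands. The module is installed in compiled form; this text tells all that it offers.
- The arm moves only by the tool apply_moves, never from a script. Its argument "commands" is a list of rows, each a list of 7 numbers: the turn, a rotation vector about the world's x, y, z in rad, then the shift along the world's x, y, z in m, then the opening in per cent of the stroke, from 0 (shut) to 100 (fully open). In form: [[ax, ay, az, x, y, z, jaw], ...]. A call has exactly 5 rows; each row is the pose to reach, as a shift and turn from the pose commanded when the call began; what a row does not reach only later rows make up. A row lasts 1/10 s, in which the tool goes at most 50 mm and 8.59 degrees, less where a joint would pass 70% of its speed; a pose out of reach is approached as far as the arm can. A call with a gripper value outside its range is refused whole. The fingers move at their own pace and stop on an object; the grip force is fixed at half the most. Time passes only in rows, so rows that repeat a pose let the fingers close, or fill a call up. It gives the time, the measured TCP pose, the force, the opening and the grip force at its end, in the units of the state.
- get_obs(): the state, without advancing time (a new reading comes with each control period).
- snapshot(name): name is "scene" or "top" or "wrist"; returns a dict with "pixels" (400x640x3 uint8, red, green, blue), "vertical_fov" (degrees; the focal length in pixels is half the picture's height over the tangent of half this angle, whatever the lens; pixels are square), "cx", "cy" (the principal point, pixels), "rvec" (rotation vector, rad) and "tvec" (3), from world to camera coordinates, as OpenCV has them. Camera axes: x right, y down, z forward; pixel columns grow to the right and rows downward; lengths in m; the calibration is good to about 2 mm. A picture is of the moment at which its call begins. There is no depth.
- close_job(): hands the job in; it is judged then, once.
Trained networks look in the newest picture that a camera, given by its name, has taken for a name from the list of things; names that differ only in an ending like _2 or _b are one class to them, and where a whole thing is asked for, a point or a joint stands for the part that bears it (a point fixed in the world has none). Each returns a list of dicts, best first, with "score" (0 to 1); they miss things now and then, are a little off and sometimes report something else, mostly with a low value. They report only what shows in the picture. A call takes as long as a camera call.
- masks_of(camera, query): "mask" (400x640 bool, what is visible of it) and "extent" ([left, top, right, bottom] in pixels, round what is visible of it).
- place_of(camera, query): "pixel" ([column, row] in pixels: a listed point, or the origin of a listed thing).
The state is a dict: "time": time; "joint_positions": joint angles; "qvel": joint speeds; "joint_torque": joint torques, N m; "tool_pos": TCP position; "ee_rot": TCP orientation; "wrist_force": force on the tool from outside, world axes, zero at the start; "wrist_torque": the same for the moment, N m; "width": finger opening in m; "finger_force": force on a finger pad.
Only numpy, scipy, OpenCV 4.12 (cv2) and the standard library are available. Lean on these libraries where they do the work, as an engineer would, in place of code of your own. Each camera call takes 0.05 s, during which the arm holds its last target. There are 200 camera calls.

## Working session

There is one attempt and no reset: what is moved stays moved. The work goes in short steps, Python scripts to look and compute and a tool call to move; the robot and the scene stay as the last step left them, time stands still between calls to the robot, and variables do not carry over. Pictures are saved under pics/ and viewed, at most 10 in all, crops included, and the job is handed in when it is done.

Besides the shell and the picture viewer there is one more tool, called after "Emit:" by a JSON object that holds its "fn" and its "kwargs", one argument or row to a line. apply_moves: Moves the arm, as the interface text tells. Its arguments: {"type":"object","properties":{"commands":{"type":"array"}},"required":["commands"]}

```bash
mkdir -p pics
cat > h.py <<'E'
from bench import *
import numpy as np, cv2
def snap(n,save=None):
    s=snapshot(n)
    if save: cv2.imwrite('pics/'+save,cv2.cvtColor(s['pixels'],cv2.COLOR_RGB2BGR))
    return s
def cam(s):
    f=200/np.tan(np.radians(s['vertical_fov'])/2)
    K=np.array([[f,0,s['cx']],[0,f,s['cy']],[0,0,1.]])
    R=cv2.Rodrigues(np.array(s['rvec'],float))[0]; return K,R,np.array(s['tvec'],float).ravel()
def at_z(s,px,z):
    K,R,t=cam(s); C=-R.T@t; d=R.T@np.linalg.inv(K)@np.array([px[0],px[1],1.]); return C+d*(z-C[2])/d[2]
def proj(s,P):
    K,R,t=cam(s); q=(K@(R@np.atleast_2d(P).T+t[:,None])).T; return q[:,:2]/q[:,2:]
E
python3 - <<'E'
from h import *
o=get_obs();print({k:np.round(v,3) for k,v in o.items()}, grip_point_offset if 'grip_point_offset' in globals() else None)
Z=dict(home=.031,rail=.031,jig=0,lever_knob=.064,lever_pivot=.043,nut_center=.092,catch_tip=.037,foot=.05,glue=0,mallet=0,offcut=0)
for c in('top','scene'):
    s=snap(c,c+'0.png')
    for q,z in Z.items():
        r=place_of(c,q)
        for d in r[:2]: print(c,q,round(d['score'],2),np.round(d['pixel'],1),np.round(at_z(s,d['pixel'],z),4)[:2])
E
```

```text
{'time': np.float64(0.0), 'joint_positions': array([-1.423,  0.088,  1.372,  0.   ,  1.684, -0.103]), 'qvel': array([ 0.002, -0.001, -0.001, -0.   ,  0.002, -0.   ]), 'joint_torque': array([-0.0000e+00, -3.4019e+01, -3.0242e+01,  7.2000e-02,  3.3000e-02,
       -0.0000e+00]), 'tool_pos': array([ 0.136, -0.532,  0.204]), 'ee_rot': array([-3.139, -0.   ,  0.251]), 'wrist_force': array([0.032, 0.477, 0.987]), 'wrist_torque': array([0.002, 0.018, 0.003]), 'finger_force': np.float64(0.0), 'width': np.float64(0.094)} 0.0188
top home 0.77 [311.9 220.5] [ 0.561  -0.0256]
top rail 0.63 [297.  263.8] [0.4558 0.0052]
top jig 0.79 [310.8 225.6] [ 0.5525 -0.0224]
top lever_knob 0.84 [192.7 198.5] [0.5979 0.2599]
top lever_knob 0.51 [333.5 241. ] [ 0.5102 -0.0789]
top lever_pivot 0.68 [235.4 205.8] [0.588  0.1615]
top nut_center 0.73 [259.2 210.4] [0.5707 0.0941]
top catch_tip 0.56 [333.6 242.4] [ 0.5094 -0.08  ]
top foot 0.61 [287.1 216.2] [0.5663 0.0336]
top foot 0.23 [384.  177.8] [ 0.6703 -0.1978]
top glue 0.67 [384.8 179.2] [ 0.6802 -0.2079]
top mallet 0.66 [399.6 279.3] [ 0.4297 -0.2444]
top offcut 0.85 [288.8 168.7] [0.6989 0.0415]
scene home 0.71 [372.5 212.5] [0.4845 0.044 ]
scene home 0.7 [443.2 270. ] [0.5643 0.2452]
scene rail 0.72 [359.4 198.6] [ 0.4544 -0.0103]
scene jig 0.62 [328.4 227.7] [ 0.556  -0.0218]
scene jig 0.19 [349.8 221.6] [0.5069 0.0012]
scene lever_knob 0.6 [443.3 268.8] [0.6004 0.2559]
scene lever_knob 0.58 [291.6 176.3] [ 0.5185 -0.1599]
scene lever_pivot 0.85 [398.9 251.9] [0.5832 0.1629]
scene nut_center 0.6 [374.  215.1] [0.5721 0.0964]
scene catch_tip 0.81 [319.1 194.9] [ 0.5082 -0.0858]
scene foot 0.56 [348.4 219.5] [0.5636 0.0337]
scene glue 0.56 [233.6 219.6] [ 0.6657 -0.205 ]
scene mallet 0.72 [291.2 173.6] [ 0.4208 -0.2483]
scene offcut 0.69 [311.2 280.1] [0.71   0.0543]
```

View pics/top0.png

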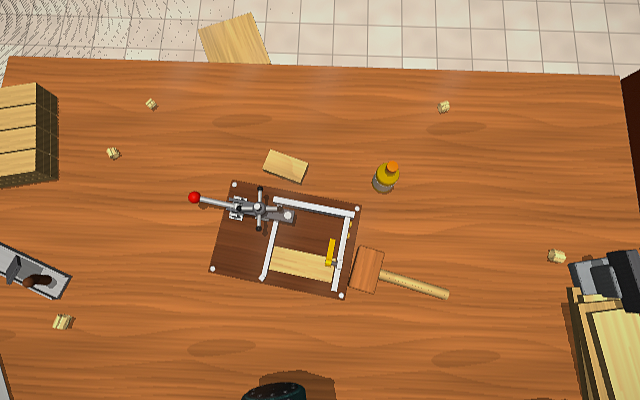

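View pics/scene0.png

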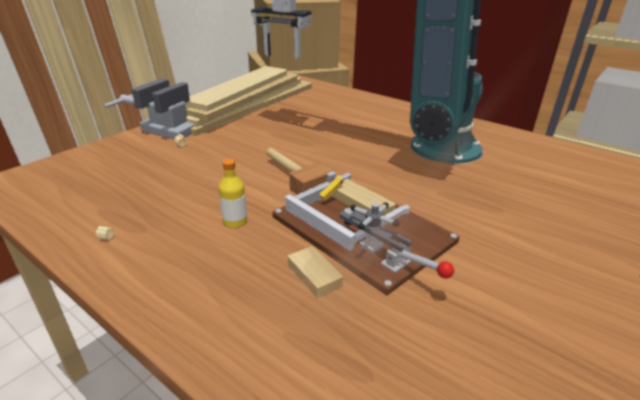

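Run:
```python
from h import *
from scipy.optimize import least_squares
S={c:snap(c) for c in('top','scene')}
# model points jig (mm): lever_pivot, nut centre, knob(down approx), home, jig, rail yaw
P={'lever_pivot':(0,185,43),'nut_center':(0,120,93),'lever_knob':(0,283,63),'home':(0,0,31),'jig':(0,0,0),'foot':(0,55,49),'catch_tip':(-30.5,-60,36)}
obs=[]
for c in S:
    for q in P:
        r=place_of(c,q)
        if r: obs.append((c,q,np.array(r[0]['pixel'])))
def res(v,full=False):
    a,x,y=v;R=np.array([[np.cos(a),-np.sin(a),0],[np.sin(a),np.cos(a),0],[0,0,1]])
    return np.concatenate([proj(S[c],R@(np.array(P[q])/1000)+[x,y,0])[0]-p for c,q,p in obs])
f=least_squares(res,[-.14,.556,-.022],loss='soft_l1')
print(f.x); 
for o,r in zip(obs,res(f.x).reshape(-1,2)): print(o[0],o[1],r.round(1))
```

```text
[-0.15863171  0.55251187 -0.02268602]
top lever_pivot [0.9 3.3]
top nut_center [-0.3 -1.8]
top lever_knob [1.1 2.5]
top home [ 0.9 -0.4]
top jig [-1.6  2.3]
top foot [-24.3  -8.8]
top catch_tip [-0.1  1.5]
scene lever_pivot [-0.1 -0.5]
scene nut_center [4.2 0.5]
scene lever_knob [-0.6  0.9]
scene jig [-0.4  1.4]
scene foot [-0.8  0.1]
scene catch_tip [-0.2 -0.2]
```

Emit:
{"fn": "apply_moves", "kwargs": {
  "commands": [
    [0,0,0.1,0.025,0.043,0.01,100],
    [0,0,0.2,0.05,0.086,0.02,100],
    [0,0,0.3,0.075,0.129,0.03,100],
    [0,0,0.4,0.1,0.172,0.03,100],
    [0,0,0.5,0.125,0.215,0.03,100]
  ]
}}

```text
time: 2.5
tool_pos: [0.2614, -0.3177, 0.2362]
ee_rot: [3.14, 0.0, 0.754]
wrist_force: [1.0, 0.5, 0.0]
width: 0.0941
finger_force: 0.0
```

Emit:
{"fn": "apply_moves", "kwargs": {
  "commands": [
    [0,0,0.1,0.025,0.043,0,100],
    [0,0,0.2,0.05,0.086,0,100],
    [0,0,0.3,0.075,0.129,0,100],
    [0,0,0.4,0.1,0.172,0,100],
    [0,0,0.5,0.125,0.215,0,100]
  ]
}}

```text
time: 3.0
tool_pos: [0.3863, -0.1023, 0.236]
ee_rot: [3.14, 0.0, 1.255]
wrist_force: [0.7, -0.6, 0.3]
width: 0.0943
finger_force: 0.0
```

Emit:
{"fn": "apply_moves", "kwargs": {
  "commands": [
    [0,0,0.05,0.025,0.043,0,100],
    [0,0,0.1,0.05,0.086,0,100],
    [0,0,0.17,0.075,0.129,0,100],
    [0,0,0.17,0.1,0.172,0,100],
    [0,0,0.17,0.12,0.2,0,100]
  ]
}}

```text
time: 3.5
tool_pos: [0.5064, 0.0989, 0.2354]
ee_rot: [3.141, -0.001, 1.424]
wrist_force: [0.0, -0.3, 0.7]
width: 0.0937
finger_force: 0.0
```

Run:
```python
from h import *
o=get_obs();print(o['time'],o['tool_pos'],o['ee_rot'],o['joint_positions'])
s=snap('wrist','w1.png');K,R,t=cam(s);print('C',-R.T@t,'dir',R[2])
for q,z in dict(lever_knob=.063,nut_center=.093,lever_pivot=.043,foot=.05,rail=.031,home=.031).items():
    for d in place_of('wrist',q)[:1]: print(q,round(d['score'],2),np.round(d['pixel'],1),np.round(at_z(s,d['pixel'],z),4)[:2])
```

```text
3.5 [0.50637939 0.09888459 0.23543883] [ 3.14135198e+00 -6.24470557e-04  1.42365204e+00] [8.25494176e-02 6.83551244e-03 1.39557911e+00 5.61173703e-04
 1.73880147e+00 2.29787718e-01]
C [0.51857039 0.17708459 0.41514283] dir [-0.03921436 -0.26699003 -0.96290112]
lever_knob 0.83 [388.5   1.6] [0.6021 0.2587]
nut_center 0.72 [385.2 177.3] [0.5784 0.0981]
lever_pivot 0.9 [377.5 109.1] [0.5862 0.162 ]
foot 0.8 [366.8 222.5] [0.5605 0.0373]
rail 0.85 [285.1 260.5] [ 0.4554 -0.0055]
home 0.83 [364.  260.3] [ 0.5539 -0.0198]
```

View pics/w1.png

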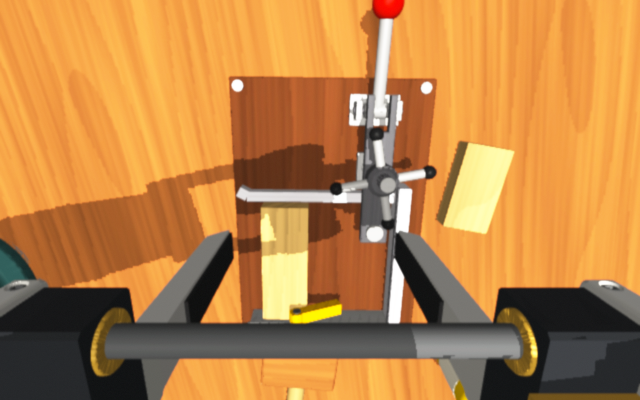

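Emit:
{"fn": "apply_moves", "kwargs": {
  "commands": [
    [0,0,-0.01,0.024,0.04,0,100],
    [0,0,-0.01,0.047,0.08,0,100],
    [0,0,-0.01,0.071,0.12,-0.02,100],
    [0,0,-0.01,0.095,0.161,-0.06,100],
    [0,0,-0.01,0.095,0.161,-0.09,100]
  ]
}}

```text
time: 4.35
tool_pos: [0.6028, 0.2588, 0.146]
ee_rot: [3.138, -0.003, 1.412]
wrist_force: [-0.1, -0.5, -0.6]
width: 0.094
finger_force: 0.0
```

Run:
```python
from h import *
o=get_obs();print(o['time'],o['tool_pos'],o['ee_rot'])
s=snap('wrist','w2.png')
print(proj(s,np.array(o['tool_pos'])))
for q,z in dict(lever_knob=.063,nut_center=.093,lever_pivot=.043).items():
    for d in place_of('wrist',q)[:1]: print(q,round(d['score'],2),np.round(d['pixel'],1),np.round(at_z(s,d['pixel'],z),4)[:2])
s=snapshot('top')
d=place_of('top','lever_knob')[0];print(at_z(s,d['pixel'],.063))
```

```text
4.35 [0.60281583 0.25879434 0.14597719] [ 3.13757907e+00 -3.03833222e-03  1.41153351e+00]
[[312.43533862 245.36479039]]
lever_knob 0.66 [310.6 202.9] [0.6016 0.2604]
nut_center 0.91 [310.1 394.8] [0.5749 0.0982]
lever_pivot 0.81 [313.2 298.2] [0.5877 0.1601]
[0.59662815 0.2610512  0.063     ]
```

Emit:
{"fn": "apply_moves", "kwargs": {
  "commands": [
    [0,0,0,0,0.002,-0.05,100],
    [0,0,0,0,0.002,-0.09,100],
    [0,0,0,0,0.002,-0.101,60],
    [0,0,0,0,0.002,-0.101,25],
    [0,0,0,0,0.002,-0.101,15]
  ]
}}

```text
time: 5.15
tool_pos: [0.6027, 0.2589, 0.0482]
ee_rot: [3.137, -0.003, 1.41]
wrist_force: [0.5, 0.1, 0.9]
width: 0.0737
finger_force: 0.0
```

Emit:
{"fn": "apply_moves", "kwargs": {
  "commands": [
    [0,0,0,0,0,0,10],
    [0,0,0,0,0,0,10],
    [0,0,0,0,0,0,10],
    [0,0,0,0,0,0,10],
    [0,0,0,0,0,0,10]
  ]
}}

```text
time: 5.65
tool_pos: [0.6007, 0.2589, 0.0447]
ee_rot: [3.141, -0.0, 1.411]
wrist_force: [-0.2, -0.0, 1.2]
width: 0.0335
finger_force: 0.0
```

Emit:
{"fn": "apply_moves", "kwargs": {
  "commands": [
    [0,0,0,0,0,0,10],
    [0,0,0,0,0,0,10],
    [0,0,0,0,0,0,10],
    [0,0,0,0,0,0.001,10],
    [0,0,0,0,-0.001,0.004,10]
  ]
}}

```text
time: 6.15
tool_pos: [0.6003, 0.2582, 0.0472]
ee_rot: [-3.14, -0.0, 1.411]
wrist_force: [1.1, 2.8, -4.0]
width: 0.0285
finger_force: 30.0
```

Emit:
{"fn": "apply_moves", "kwargs": {
  "commands": [
    [0,0,0,-0.0005,-0.003,0.01,10],
    [0,0,0,-0.0012,-0.007,0.02,10],
    [0,0,0,-0.0022,-0.013,0.0306,10],
    [0,0,0,-0.0034,-0.02,0.0406,10],
    [0,0,0,-0.0048,-0.0287,0.0496,10]
  ]
}}

```text
time: 6.65
tool_pos: [0.5955, 0.2282, 0.0988]
ee_rot: [-3.141, 0.0, 1.411]
wrist_force: [1.1, 1.0, -6.2]
width: 0.0285
finger_force: 30.0
```

Emit:
{"fn": "apply_moves", "kwargs": {
  "commands": [
    [0,0,0,-0.0015,-0.0096,0.0078,10],
    [0,0,0,-0.0032,-0.0201,0.0145,10],
    [0,0,0,-0.005,-0.0313,0.0197,10],
    [0,0,0,-0.0069,-0.043,0.0235,10],
    [0,0,0,-0.009,-0.056,0.0258,10]
  ]
}}

```text
time: 7.15
tool_pos: [0.5874, 0.1733, 0.126]
ee_rot: [3.139, -0.003, 1.411]
wrist_force: [-0.7, 4.4, -0.2]
width: 0.0287
finger_force: 30.0
```

Run:
```python
from h import *
o=get_obs();print(o['time'],o['tool_pos'],o['ee_rot'],o['wrist_force'],o['width'],o['finger_force'])
for c in('top','scene'):
    s=snap(c)
    for q,z in dict(lever_knob=.142).items():
        for d in place_of(c,q)[:2]: print(c,q,round(d['score'],2),np.round(d['pixel'],1),np.round(at_z(s,d['pixel'],z),4)[:2])
```

```text
7.15 [0.58737092 0.17330853 0.12596741] [ 3.13904130e+00 -2.91773175e-03  1.41149066e+00] [-0.69728131  4.43712369 -0.21402866] 0.02870668564718047 29.99456137418747
top lever_knob 0.69 [217.  197.8] [0.5864 0.1791]
scene lever_knob 0.83 [413.7 210.2] [0.5815 0.1783]
```

Emit:
{"fn": "apply_moves", "kwargs": {
  "commands": [
    [0,0,0,0,-0.002,0,10],
    [0,0,0,-0.001,-0.004,0,10],
    [0,0,0,-0.001,-0.004,0,10],
    [0,0,0,-0.001,-0.004,0,10],
    [0,0,0,-0.001,-0.002,0,10]
  ]
}}

```text
time: 7.85
tool_pos: [0.587, 0.1708, 0.1261]
ee_rot: [3.138, 0.0, 1.411]
wrist_force: [-0.6, -1.0, 5.7]
width: 0.0285
finger_force: 30.0
```

Emit:
{"fn": "apply_moves", "kwargs": {
  "commands": [
    [0,0,0,0,0,0,60],
    [0,0,0,0,0,0,60],
    [0,0,0,0,0,0.02,60],
    [0,0,0,0,0,0.05,60],
    [0,0,0,0,0,0.09,60]
  ]
}}

```text
time: 8.35
tool_pos: [0.5846, 0.1703, 0.2116]
ee_rot: [-3.136, 0.003, 1.41]
wrist_force: [0.8, 0.0, 0.6]
width: 0.0566
finger_force: 0.0
```

Emit:
{"fn": "apply_moves", "kwargs": {
  "commands": [
    [0,0,0.13,-0.03,-0.025,0,60],
    [0,0,0.27,-0.06,-0.05,0,60],
    [0,0,0.41,-0.09,-0.075,0,60],
    [0,0,0.55,-0.12,-0.1,0,60],
    [0,0,0.69,-0.15,-0.125,0,60]
  ]
}}

```text
time: 8.85
tool_pos: [0.4344, 0.0448, 0.2132]
ee_rot: [-3.14, 0.0, 2.107]
wrist_force: [-0.1, -0.9, 1.1]
width: 0.0562
finger_force: 0.0
```

Emit:
{"fn": "apply_moves", "kwargs": {
  "commands": [
    [0,0,0.14,-0.02,-0.018,0,60],
    [0,0,0.28,-0.042,-0.036,0,60],
    [0,0,0.42,-0.042,-0.036,0,60],
    [0,0,0.56,-0.042,-0.036,-0.02,60],
    [0,0,0.7,-0.042,-0.036,-0.04,60]
  ]
}}

```text
time: 9.35
tool_pos: [0.394, 0.0094, 0.1738]
ee_rot: [-3.141, 0.002, 2.806]
wrist_force: [-0.9, -0.2, -0.1]
width: 0.0563
finger_force: 0.0
```

Emit:
{"fn": "apply_moves", "kwargs": {
  "commands": [
    [0,0,0.14,0,0,-0.01,60],
    [0,0,0.18,0,0,-0.01,60],
    [0,0,0.18,0,0,-0.01,60],
    [0,0,0.18,0,0,-0.01,60],
    [0,0,0.18,0,0,-0.01,60]
  ]
}}

```text
time: 9.85
tool_pos: [0.3941, 0.0099, 0.1641]
ee_rot: [-3.141, 0.001, 2.98]
wrist_force: [0.6, 0.3, 0.1]
width: 0.0565
finger_force: 0.0
```

Run:
```python
from h import *
o=get_obs();print(o['time'],o['tool_pos'],o['ee_rot'],o['joint_positions'])
s=snap('wrist','w3.png');K,R,t=cam(s);print('C',-R.T@t)
for q,z in dict(lever_knob=.142,nut_center=.093,lever_pivot=.043,foot=.05,rail=.031,home=.031,catch_tip=.036).items():
    for d in place_of('wrist',q)[:1]: print(q,round(d['score'],2),np.round(d['pixel'],1),np.round(at_z(s,d['pixel'],z),4)[:2])
```

```text
9.85 [0.39405263 0.00991751 0.16413387] [-3.14142977e+00  5.50061526e-04  2.98005498e+00] [-1.18758124e-01 -2.58635223e-01  1.77210294e+00 -1.86561064e-04
  1.62758235e+00 -1.52802737e+00]
C [0.31667026 0.0228481  0.3437505 ]
rail 0.64 [307.1 249.3] [ 0.4566 -0.0064]
home 0.81 [305.6 332.3] [ 0.554  -0.0245]
catch_tip 0.65 [251.6 314.5] [ 0.5191 -0.0767]
```

View pics/w3.png

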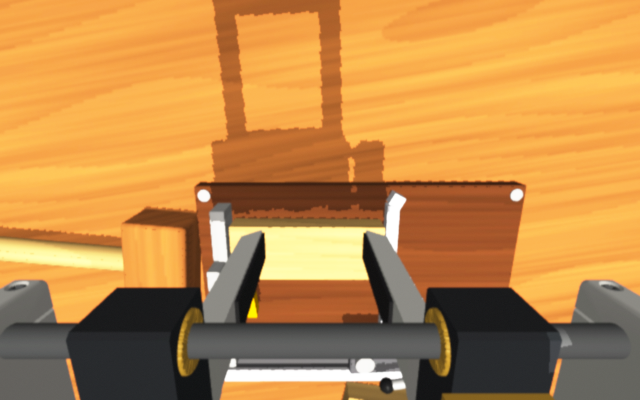

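Emit:
{"fn": "apply_moves", "kwargs": {
  "commands": [
    [0,0,0,0,0,-0.05,60],
    [0,0,0,0,0,-0.1,60],
    [0,0,0,0,0,-0.135,60],
    [0,0,0,0.01,-0.0016,-0.135,60],
    [0,0,0,0.02,-0.0032,-0.135,60]
  ]
}}

```text
time: 10.75
tool_pos: [0.4149, 0.0067, 0.0295]
ee_rot: [3.142, 0.0, 2.981]
wrist_force: [1.5, -0.1, 0.4]
width: 0.0565
finger_force: 0.0
```

Emit:
{"fn": "apply_moves", "kwargs": {
  "commands": [
    [0,0,0,0.01,-0.0016,0,60],
    [0,0,0,0.02,-0.0032,0,60],
    [0,0,0,0.03,-0.0048,0,60],
    [0,0,0,0.04,-0.0065,0,60],
    [0,0,0,0.05,-0.0081,0,60]
  ]
}}

```text
time: 11.25
tool_pos: [0.465, -0.0014, 0.0295]
ee_rot: [3.141, 0.001, 2.981]
wrist_force: [-3.5, 0.9, 3.0]
width: 0.0567
finger_force: 1.5
```

Emit:
{"fn": "apply_moves", "kwargs": {
  "commands": [
    [0,0,0,0.01,-0.0016,0,60],
    [0,0,0,0.02,-0.0032,0,60],
    [0,0,0,0.03,-0.0048,0,60],
    [0,0,0,0.038,-0.0061,0,60],
    [0,0,0,0.044,-0.0071,0,60]
  ]
}}

```text
time: 11.75
tool_pos: [0.5086, -0.0084, 0.0288]
ee_rot: [3.142, -0.0, 2.981]
wrist_force: [-3.0, 0.8, 3.0]
width: 0.0564
finger_force: 1.8
```

Run:
```python
from h import *
o=get_obs();print(o['time'],o['tool_pos'],o['ee_rot'],o['wrist_force'])
for c in('top','scene'):
    s=snap(c,c+'2.png')
    for q,z in dict(rail=.031,home=.031,nut_center=.093,catch_tip=.036,foot=.048,lever_knob=.142).items():
        for d in place_of(c,q)[:1]: print(c,q,round(d['score'],2),np.round(d['pixel'],1),np.round(at_z(s,d['pixel'],z),4)[:2])
```

```text
11.75 [ 0.5085583  -0.00844787  0.02881955] [ 3.14150398e+00 -2.16242464e-04  2.98080418e+00] [-3.03633143  0.79399388  2.98868152]
top nut_center 0.6 [259.7 210.3] [0.5708 0.0928]
top lever_knob 0.68 [216.4 199.1] [0.5835 0.1801]
scene rail 0.84 [333.1 212.9] [ 0.5405 -0.0217]
scene home 0.71 [331.8 213.4] [ 0.5439 -0.0227]
scene nut_center 0.88 [372.2 212.4] [0.5676 0.0895]
scene catch_tip 0.43 [317.5 190.7] [ 0.4944 -0.1014]
scene foot 0.57 [347.4 217.7] [0.5571 0.0267]
scene lever_knob 0.57 [413.2 211.6] [0.586  0.1797]
```

Emit:
{"fn": "apply_moves", "kwargs": {
  "commands": [
    [0,0,0,0.003,-0.0005,0,60],
    [0,0,0,0.006,-0.001,0,60],
    [0,0,0,0.008,-0.0013,0,60],
    [0,0,0,0.0095,-0.0016,0,60],
    [0,0,0,0.0105,-0.0017,0,60]
  ]
}}

```text
time: 12.95
tool_pos: [0.5185, -0.0101, 0.0289]
ee_rot: [3.142, -0.0, 2.981]
wrist_force: [-1.3, -0.2, 1.4]
width: 0.0564
finger_force: 1.0
```

Emit:
{"fn": "apply_moves", "kwargs": {
  "commands": [
    [0,0,0,0.001,-0.0002,0,60],
    [0,0,0,0.0015,-0.0003,0,60],
    [0,0,0,0.002,-0.0003,0,60],
    [0,0,0,0.0025,-0.0004,0,60],
    [0,0,0,0.0025,-0.0004,0,60]
  ]
}}

```text
time: 13.45
tool_pos: [0.5199, -0.0104, 0.0289]
ee_rot: [-3.141, -0.002, 2.981]
wrist_force: [-4.3, 0.0, 3.8]
width: 0.0564
finger_force: 2.6
```

Emit:
{"fn": "apply_moves", "kwargs": {
  "commands": [
    [0,0,0,0.001,-0.0002,0,60],
    [0,0,0,0.002,-0.0003,0,60],
    [0,0,0,0.003,-0.0005,0,60],
    [0,0,0,0.003,-0.0005,0,60],
    [0,0,0,0.003,-0.0005,0,60]
  ]
}}

```text
time: 13.95
tool_pos: [0.52, -0.0104, 0.0289]
ee_rot: [-3.141, -0.009, 2.981]
wrist_force: [-12.6, 1.0, 10.2]
width: 0.0565
finger_force: 6.3
```

Run:
```python
from h import *
o=get_obs();print(o['time'],o['tool_pos'],o['wrist_force'])
s=snap('scene');
p=cv2.resize(s['pixels'][150:280,270:470],(800,520),interpolation=cv2.INTER_CUBIC)
cv2.imwrite('pics/sc3.png',p[:,:,::-1])
```

```text
13.95 [ 0.51999004 -0.01042924  0.02892107] [-12.57649394   0.96551669  10.1557069 ]
```

View pics/sc3.png

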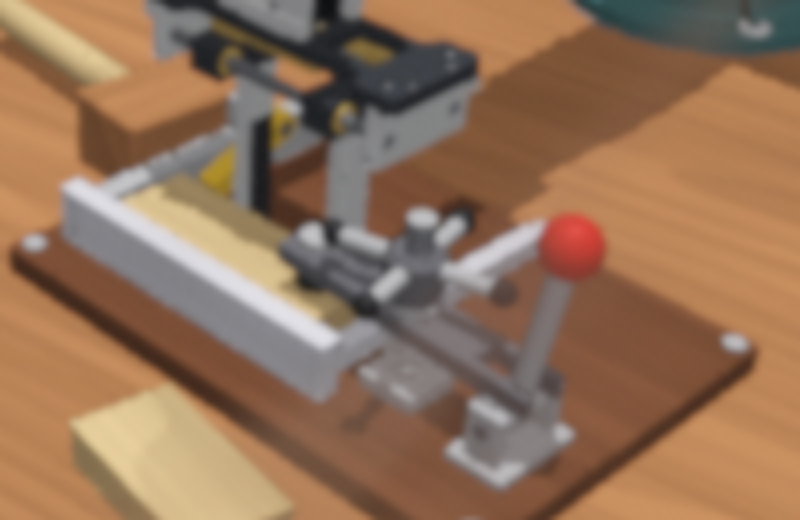

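Emit:
{"fn": "apply_moves", "kwargs": {
  "commands": [
    [0,0,0,-0.015,0.0024,0,60],
    [0,0,0,-0.03,0.005,0.005,60],
    [0,0,0,-0.04,0.0065,0.035,40],
    [0,0,0,-0.047,0.008,0.07,20],
    [0,0,0,-0.047,0.008,0.1,0]
  ]
}}

```text
time: 14.5
tool_pos: [0.4772, -0.0029, 0.1305]
ee_rot: [3.141, 0.003, 2.981]
wrist_force: [-0.1, 0.0, -0.3]
width: 0.0353
finger_force: 0.0
```

Emit:
{"fn": "apply_moves", "kwargs": {
  "commands": [
    [-0.024,-0.148,0,0,0,0,0],
    [-0.048,-0.296,0,0,0,0,0],
    [-0.071,-0.444,0,0,0,0,0],
    [-0.095,-0.592,0,0,0,0,0],
    [-0.119,-0.74,0,0,0,0,0]
  ]
}}

```text
time: 15.0
tool_pos: [0.478, -0.003, 0.1313]
ee_rot: [3.139, 0.761, 2.98]
wrist_force: [0.3, -0.4, 0.7]
width: 0.0004
finger_force: 0.0
```

Emit:
{"fn": "apply_moves", "kwargs": {
  "commands": [
    [0,0,0,0.014,-0.004,-0.014,0],
    [0,0,0,0.027,-0.008,-0.028,0],
    [0,0,0,0.04,-0.0125,-0.042,0],
    [0,0,0,0.054,-0.017,-0.056,0],
    [0,0,0,0.0675,-0.021,-0.07,0]
  ]
}}

```text
time: 15.5
tool_pos: [0.5457, -0.0243, 0.0595]
ee_rot: [3.14, 0.753, 2.98]
wrist_force: [0.3, 0.3, -0.1]
width: 0.0005
finger_force: 0.0
```

Run:
```python
from h import *
o=get_obs();print(o['time'],o['tool_pos'],o['ee_rot'],o['wrist_force'])
s=snap('wrist','w4.png');K,R,t=cam(s);print('C',-R.T@t,'dir',R[2],'f',K[0,0])
for q in ['foot','home','rail','nut_center','catch_tip','lever_knob']:
    for d in place_of('wrist',q)[:1]: print(q,round(d['score'],2),np.round(d['pixel'],1))
a=-.16
for n,P in dict(foot=(0,55,44),home=(0,0,31),catch_tip=(-30.5,-60,36)).items():
    x,y,z=np.array(P)/1000; print(n,proj(s,[.556+x*np.cos(a)-y*np.sin(a),-.021+x*np.sin(a)+y*np.cos(a),z]))
cv2.imwrite('pics/w4r.png',cv2.rotate(cv2.cvtColor(s['pixels'],4),cv2.ROTATE_180))
```

```text
15.5 [ 0.54571024 -0.02427906  0.05951269] [3.14007659 0.75291829 2.98008181] [ 0.30627891  0.29421452 -0.106229  ]
C [0.36848664 0.00460692 0.1367106 ] dir [ 0.84515311 -0.1358568  -0.51697112] f 333.7665975686
foot 0.86 [400.3 229.6]
rail 0.85 [319.6 210. ]
nut_center 0.81 [537.  303.8]
catch_tip 0.95 [210.5 193.7]
foot [[408.15521662 226.9401821 ]]
home [[320.44806856 209.0360496 ]]
catch_tip [[214.91014867 190.53294676]]
```

View pics/w4.png

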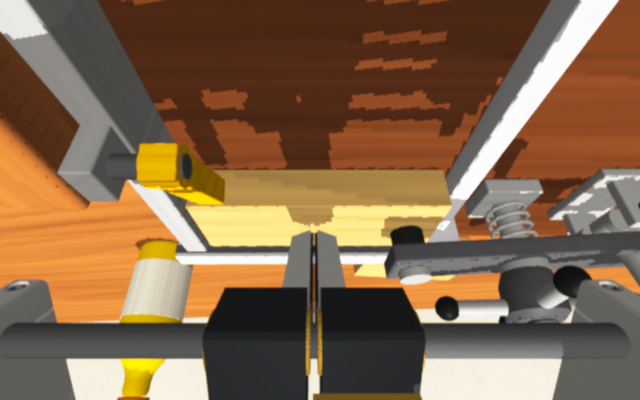

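Run:
```python
import cv2
p=cv2.imread('pics/w4.png')
c=cv2.rotate(p[195:290,355:475],cv2.ROTATE_180)
cv2.imwrite('pics/foot4.png',cv2.resize(c,None,fx=6,fy=6,interpolation=cv2.INTER_NEAREST))
```

```text
(no output)
```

View pics/foot4.png

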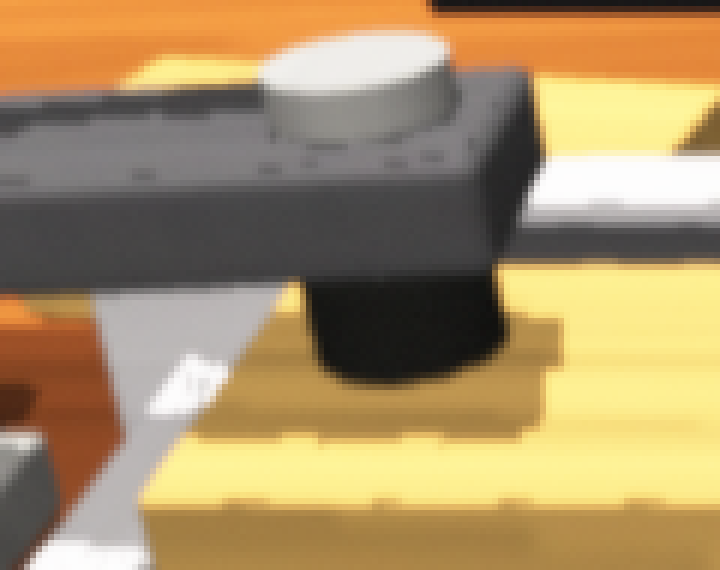

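```bash
cat > gap.py <<'E'
from h import *
from scipy.optimize import fsolve,brentq
def gap(s,near,far,foot,a=-.161,y0=-.021):
    # near/far: pixel rows of rail top edges (x -28/+28,z44); foot: px of lowest front edge of foot (x -10)
    R2=np.array([[np.cos(a),-np.sin(a)],[np.sin(a),np.cos(a)]])
    def row(col,xj,z,x0,dz):
        f=lambda yj:proj(s,np.r_[R2@[xj,yj]+[x0,y0],z+dz])[0]
        yj=brentq(lambda y:f(y)[0]-col,-.12,.15); return f(yj)[1]
    F=lambda v:[row(near[0],-.028,.044,*v)-near[1],row(far[0],.028,.044,*v)-far[1]]
    v=fsolve(F,[.556,0])
    z=brentq(lambda z:row(foot[0],-.010,z,*v)-foot[1],.03,.07)
    z0=brentq(lambda z:row(foot[0],-.010,z,.556,0)-foot[1],.03,.07)
    return v,z-.044,z0-.044
E
python3 - <<'E'
from gap import *
s=snapshot('wrist')
p=s['pixels'].astype(int)
for c in (374,412,435): print(c,[tuple(p[r,c]) for r in range(201,209)])
print([tuple(p[r,374]) for r in range(240,252)]); print([tuple(p[r,408]) for r in range(221,231)])
for ft in (225,226.5):
  for far in (245,246): print(ft,far,gap(s,(412,205),(374,far),(408,ft)))
E
```

```text
374 [(np.int64(180), np.int64(139), np.int64(75)), (np.int64(180), np.int64(140), np.int64(76)), (np.int64(180), np.int64(140), np.int64(75)), (np.int64(193), np.int64(151), np.int64(80)), (np.int64(231), np.int64(190), np.int64(104)), (np.int64(249), np.int64(226), np.int64(127)), (np.int64(253), np.int64(236), np.int64(139)), (np.int64(253), np.int64(238), np.int64(142))]
412 [(np.int64(167), np.int64(131), np.int64(69)), (np.int64(171), np.int64(134), np.int64(71)), (np.int64(176), np.int64(138), np.int64(73)), (np.int64(191), np.int64(149), np.int64(79)), (np.int64(228), np.int64(184), np.int64(100)), (np.int64(246), np.int64(219), np.int64(123)), (np.int64(252), np.int64(234), np.int64(138)), (np.int64(253), np.int64(239), np.int64(144))]
435 [(np.int64(162), np.int64(125), np.int64(68)), (np.int64(162), np.int64(127), np.int64(68)), (np.int64(163), np.int64(127), np.int64(68)), (np.int64(168), np.int64(131), np.int64(71)), (np.int64(189), np.int64(149), np.int64(79)), (np.int64(227), np.int64(185), np.int64(100)), (np.int64(249), np.int64(227), np.int64(129)), (np.int64(253), n
[... 676 characters left out ...]
nt64(185), np.int64(145), np.int64(78)), (np.int64(160), np.int64(125), np.int64(68)), (np.int64(101), np.int64(79), np.int64(46)), (np.int64(44), np.int64(37), np.int64(26)), (np.int64(27), np.int64(26), np.int64(23)), (np.int64(25), np.int64(26), np.int64(23)), (np.int64(25), np.int64(25), np.int64(23)), (np.int64(24), np.int64(25), np.int64(22))]
225 245 (array([0.5545326 , 0.00110837]), 0.003402329040282724, 0.0037883547999433415)
225 246 (array([0.54952984, 0.00395132]), 0.00302204993572832, 0.0037883547999433415)
226.5 245 (array([0.5545326 , 0.00110837]), 0.004396656548023618, 0.004790739530123669)
226.5 246 (array([0.54952984, 0.00395132]), 0.003988908250832132, 0.004790739530123669)
```

Emit:
{"fn": "apply_moves", "kwargs": {
  "commands": [
    [0,0,0,-0.025,0.008,0.03,0],
    [0.01,0.06,0,-0.05,0.016,0.06,0],
    [0.033,0.208,0,-0.06,0.02,0.09,10],
    [0.057,0.356,0,-0.06,0.02,0.12,30],
    [0.081,0.504,0,-0.06,0.02,0.14,51]
  ]
}}

```text
time: 16.4
tool_pos: [0.4844, -0.0034, 0.2045]
ee_rot: [3.141, 0.27, 2.982]
wrist_force: [-0.9, -0.2, -0.3]
width: 0.0217
finger_force: 0.0
```

Emit:
{"fn": "apply_moves", "kwargs": {
  "commands": [
    [0.019,0.118,0,0,0.02,0,51],
    [0.038,0.236,0,0.01,0.04,0,51],
    [0.038,0.236,0,0.04,0.06,0,51],
    [0.038,0.236,0,0.07,0.08,0,51],
    [0.038,0.236,0,0.089,0.101,0,51]
  ]
}}

```text
time: 16.9
tool_pos: [0.5751, 0.0979, 0.1992]
ee_rot: [3.141, 0.03, 2.981]
wrist_force: [0.1, -0.3, -0.1]
width: 0.0477
finger_force: 0.0
```

Emit:
{"fn": "apply_moves", "kwargs": {
  "commands": [
    [0,0,-0.14,0,0,0,51],
    [0,0,-0.28,0,0,0,51],
    [0,0,-0.42,0,0,0,51],
    [0,0,-0.56,0,0,0,51],
    [0,0,-0.637,0,0,0,51]
  ]
}}

```text
time: 17.4
tool_pos: [0.5734, 0.0974, 0.1998]
ee_rot: [3.14, 0.029, 2.34]
wrist_force: [0.5, 0.0, 0.2]
width: 0.0482
finger_force: 0.0
```

Run:
```python
from h import *
o=get_obs();print(o['time'],o['tool_pos'],o['ee_rot'],o['width'],o['joint_positions'][5])
s=snap('wrist','w5.png');
for d in place_of('wrist','nut_center')[:1]: print(round(d['score'],2),np.round(d['pixel'],1),at_z(s,d['pixel'],.092))
print('expected',proj(s,[.5755,.0975,.092]))
```

```text
17.4 [0.57337285 0.09736342 0.19979661] [3.14012494 0.02935034 2.34000882] 0.04815397648489935 -0.6874406433178968
0.63 [312.5 196.7] [0.57647549 0.09418168 0.092     ]
expected [[314.30015524 193.41734571]]
```

View pics/w5.png

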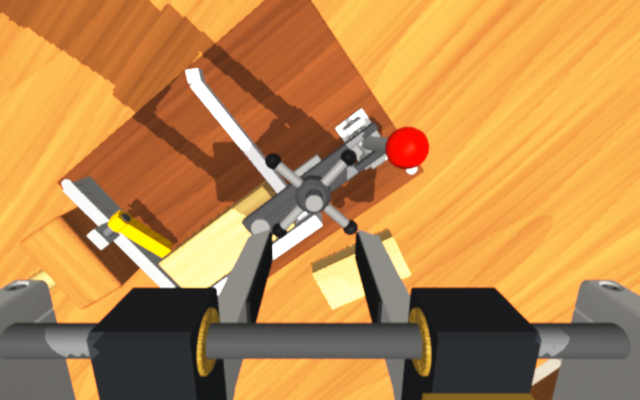

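Emit:
{"fn": "apply_moves", "kwargs": {
  "commands": [
    [0.021,0.02,0,0.002,-0.0005,-0.03,51],
    [0.021,0.02,0,0.002,-0.0005,-0.065,51],
    [0.021,0.02,0,0.002,-0.0005,-0.095,51],
    [0.021,0.02,0,0.002,-0.0005,-0.113,51],
    [0.021,0.02,0,0.002,-0.0005,-0.113,51]
  ]
}}

```text
time: 18.0
tool_pos: [0.5729, 0.0964, 0.0826]
ee_rot: [-3.137, -0.005, 2.345]
wrist_force: [-0.3, 0.4, 0.7]
width: 0.0481
finger_force: 0.0
```

Emit:
{"fn": "apply_moves", "kwargs": {
  "commands": [
    [0,0,-0.06,0,0,0,51],
    [0,0,-0.12,0,0,0,51],
    [0,0,-0.18,0,0,0,51],
    [0,0,-0.24,0,0,0,51],
    [0,0,-0.3,0,0,0,51]
  ]
}}

```text
time: 18.5
tool_pos: [0.5765, 0.0953, 0.0882]
ee_rot: [3.139, 0.003, 2.043]
wrist_force: [0.6, -3.3, -0.3]
width: 0.0481
finger_force: 4.1
```

Run:
```python
from h import *
o=get_obs();print(o['time'],o['tool_pos'],o['ee_rot'],o['wrist_force'],o['wrist_torque'])
```

```text
18.5 [0.57647374 0.09529784 0.0881556 ] [3.1391957  0.00318243 2.04290852] [ 0.62420642 -3.31653511 -0.31211131] [-0.68744729 -0.17041742  0.18417864]
```

Emit:
{"fn": "apply_moves", "kwargs": {
  "commands": [
    [0,0,-0.13,0,0.001,0,51],
    [0,0,-0.26,0,0.001,0,51],
    [0,0,-0.39,0,0.001,0,51],
    [0,0,-0.52,0,0.001,0,51],
    [0,0,-0.65,0,0.001,0,51]
  ]
}}

```text
time: 19.0
tool_pos: [0.5759, 0.0936, 0.0878]
ee_rot: [3.138, 0.006, 1.389]
wrist_force: [-1.1, -8.1, -0.3]
width: 0.048
finger_force: 4.4
```

Emit:
{"fn": "apply_moves", "kwargs": {
  "commands": [
    [0,0,-0.13,0,0,0,51],
    [0,0,-0.26,0,0,0,51],
    [0,0,-0.39,0,0,0,51],
    [0,0,-0.52,0,0,0,51],
    [0,0,-0.65,0,0,0,51]
  ]
}}

```text
time: 19.5
tool_pos: [0.5745, 0.0935, 0.0876]
ee_rot: [3.137, 0.006, 0.739]
wrist_force: [-5.0, -8.6, 0.5]
width: 0.0477
finger_force: 4.3
```

Run:
```python
from h import *
o=get_obs();print(o['time'],o['tool_pos'],o['ee_rot'],o['wrist_force'],o['wrist_torque'])
```

```text
19.5 [0.57447274 0.09354957 0.08764177] [3.13664206 0.00551432 0.73891289] [-4.9808636  -8.57730182  0.54482541] [-1.64511923  0.8282881   0.21687708]
```

Emit:
{"fn": "apply_moves", "kwargs": {
  "commands": [
    [0,0,0.1,0,0.002,0,51],
    [0,0,0.12,0,0.003,0.02,51],
    [0,0,0.2,0,0.003,0.06,40],
    [0,0,0.34,-0.02,-0.02,0.09,20],
    [0,0,0.48,-0.04,-0.04,0.11,0]
  ]
}}

```text
time: 20.0
tool_pos: [0.5366, 0.0573, 0.2011]
ee_rot: [3.134, -0.003, 1.232]
wrist_force: [0.1, 0.7, -0.1]
width: 0.0274
finger_force: 0.0
```

Emit:
{"fn": "apply_moves", "kwargs": {
  "commands": [
    [0,0,0.145,-0.02,-0.02,0,0],
    [0,0,0.29,-0.04,-0.04,-0.02,0],
    [0,0,0.435,-0.057,-0.058,-0.04,0],
    [0,0,0.58,-0.057,-0.058,-0.06,0],
    [0,0,0.725,-0.057,-0.058,-0.068,0]
  ]
}}

```text
time: 20.5
tool_pos: [0.4777, -0.001, 0.1282]
ee_rot: [3.14, -0.0, 1.955]
wrist_force: [-0.1, -1.1, -0.4]
width: 0.0006
finger_force: 0.0
```

Emit:
{"fn": "apply_moves", "kwargs": {
  "commands": [
    [0,0,0.145,0,0,0,0],
    [0,0,0.29,0,0,0,0],
    [0,0,0.435,0,0,0,0],
    [0,0,0.58,0,0,0,0],
    [0,0,0.725,0,0,0,0]
  ]
}}

```text
time: 21.0
tool_pos: [0.4793, -0.0005, 0.1303]
ee_rot: [3.14, 0.003, 2.681]
wrist_force: [-0.4, -0.9, 0.1]
width: 0.0005
finger_force: 0.0
```

Emit:
{"fn": "apply_moves", "kwargs": {
  "commands": [
    [0,0,0.145,0,0,0,0],
    [0,0,0.3,0,0,0,0],
    [0,0,0.3,0,0,0,0],
    [0,0,0.3,0,0,0,0],
    [0,0,0.3,0,0,0,0]
  ]
}}

```text
time: 21.5
tool_pos: [0.4787, -0.0004, 0.1288]
ee_rot: [3.141, 0.001, 2.972]
wrist_force: [-0.0, -1.0, 0.2]
width: 0.0006
finger_force: 0.0
```

Emit:
{"fn": "apply_moves", "kwargs": {
  "commands": [
    [-0.024,-0.148,0,0.005,-0.002,0,0],
    [-0.048,-0.296,0,0.015,-0.008,-0.01,0],
    [-0.071,-0.444,0,0.03,-0.0125,-0.03,0],
    [-0.095,-0.592,0,0.05,-0.018,-0.05,0],
    [-0.119,-0.74,0,0.0665,-0.024,-0.07,0]
  ]
}}

```text
time: 22.0
tool_pos: [0.5427, -0.0233, 0.0624]
ee_rot: [3.133, 0.713, 2.969]
wrist_force: [0.2, 0.6, -0.6]
width: 0.0005
finger_force: 0.0
```

Run:
```python
from h import *
o=get_obs();print(o['time'],o['tool_pos'],o['ee_rot'],o['wrist_force'])
s=snap('wrist','w6.png')
for q in ['foot','rail','catch_tip']:
    for d in place_of('wrist',q)[:1]: print(q,round(d['score'],2),np.round(d['pixel'],1))
p=cv2.cvtColor(s['pixels'],4)
c=cv2.rotate(p[180:320,355:555],cv2.ROTATE_180)
cv2.imwrite('pics/foot6.png',cv2.resize(c,None,fx=4,fy=4,interpolation=cv2.INTER_NEAREST))
```

```text
22.0 [ 0.54268713 -0.02334152  0.06240238] [3.13259176 0.71288935 2.96945045] [ 0.19654608  0.58832458 -0.60711437]
foot 0.98 [399.6 228.7]
rail 0.71 [319.4 209.6]
catch_tip 0.7 [215.2 193.6]
```

View pics/foot6.png

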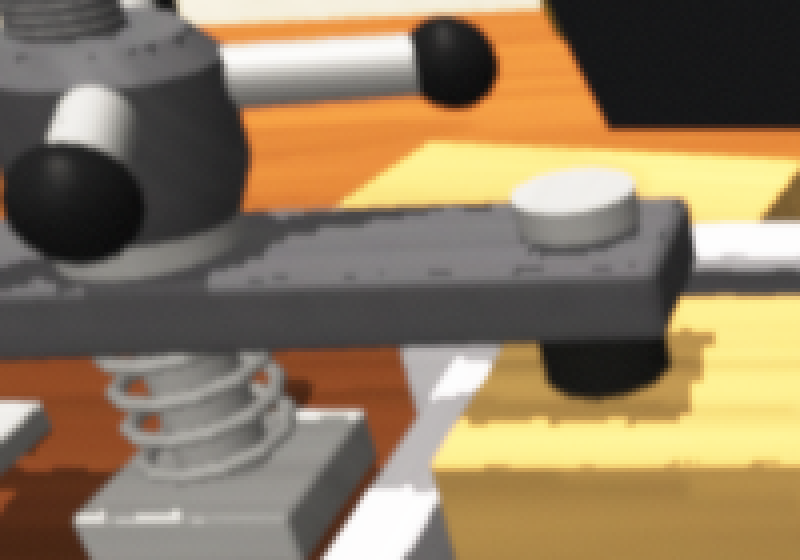

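Run:
```python
from gap import *
o=get_obs();print(o['ee_rot'],o['tool_pos'])
s=snap('wrist','w6b.png')
def edge(p,c,r0,r1):  # subpixel row of strongest change in column c
    g=p[r0:r1,c-1:c+2].mean(axis=(1,2)); d=np.abs(np.diff(g)); i=d.argmax(); w=d[max(0,i-2):i+3]; return r0+.5+(np.arange(max(0,i-2),max(0,i-2)+len(w))*w).sum()/w.sum()
p=s['pixels'].astype(float)
for c in (400,405,410): print(c,edge(p,c,196,208),edge(p,c,213,228),edge(p,c,228,240))
print('far',edge(p,367,238,252),edge(p,374,238,252))
n,ft,fa=edge(p,405,196,208),edge(p,405,213,228),edge(p,370,238,252)
print(gap(s,(405,n),(370,fa),(405,ft)))
q=cv2.imread('pics/w4.png').astype(float)
for c in (403,408,413): print(c,edge(q,c,199,211),edge(q,c,220,231),edge(q,c,233,250))
```

```text
[3.13343585 0.70166016 2.97005028] [ 0.54162625 -0.02327926  0.06105437]
400 205.29463087248322 223.50328947368422 237.5297619047619
405 205.32472826086956 222.65964523281596 237.39317507418397
410 205.32763337893297 223.15655471289273 237.2277777777778
far 248.4493476592479 248.72409823484267
(array([0.55362269, 0.00166665]), 0.0009843244182195857, 0.0013144782704622993)
403 204.8733681462141 226.13057929724596 243.72727272727272
408 205.00415512465375 225.28386167146974 243.53013698630136
413 205.27925531914894 225.29250720461096 242.97774480712167
```

Run:
```python
from gap import *
from scipy.optimize import least_squares
s=snapshot('wrist'); K,R,t=cam(s); print('C',-R.T@t,R[2])
# ball pixels from foot6 crop (rot180 of p[180:320,355:555], x4); first w6 image was slightly unsettled
for b in ((457,62),(75,203)): print(554-b[0]/4,319-b[1]/4)
p=cv2.cvtColor(s['pixels'],4)
g=(p.max(2)<45).astype(np.uint8); n,l,st,ce=cv2.connectedComponentsWithStats(g[:, 400:600].copy())
for i in range(1,n):
    if 60<st[i,4]<2500: print(st[i],ce[i]+[400,0])
a=-.161;R2=np.array([[np.cos(a),-np.sin(a)],[np.sin(a),np.cos(a)]])
for th in range(0,90,10):
    out=[]
    for k in range(4):
        u=np.radians(th+90*k); out.append(proj(s,np.r_[R2@[.046*np.cos(u),.12+.046*np.sin(u)]+[.5555,-.021],.091])[0].round(0))
    print(th,out)
for h in (.012,.015):
  for n,P in dict(now=(s,405.,205.32,370,248.6,405,237.39),).items():
    ss,c,nr,cf,fr,c2,er=P
    v,_,_=gap(ss,(c,nr),(cf,fr),(c2,222.66)); 
    from scipy.optimize import brentq
    def row(z):
        f=lambda y:proj(ss,np.r_[R2@[-h,y]+[v[0],-.021],z+v[1]])[0]
        y=brentq(lambda y:f(y)[0]-c2,-.12,.15); return f(y)[1]
    print(h,n,brentq(lambda z:row(z)-er,.03,.08))
```

```text
C [0.370515   0.00524684 0.14953828] [ 0.82054608 -0.1336017  -0.55574699]
439.75 303.5
535.25 268.25
[  0 218  19  14 225] [408.28888889 224.51111111]
[118 250  36  28 754] [535.91777188 263.01458886]
[ 94 259  14  40 295] [499.72881356 276.91186441]
[   0  289   25  103 1368] [409.2997076  340.34356725]
[ 32 291  19  20 285] [441.03157895 299.83157895]
[112 315  49  11 110] [528.06363636 322.39090909]
0 [array([497., 315.]), array([616., 293.]), array([590., 261.]), array([453., 295.])]
10 [array([510., 315.]), array([626., 289.]), array([572., 262.]), array([449., 299.])]
20 [array([523., 314.]), array([633., 284.]), array([552., 264.]), array([448., 303.])]
30 [array([536., 313.]), array([638., 279.]), array([532., 267.]), array([450., 306.])]
40 [array([550., 311.]), array([639., 274.]), array([513., 271.]), array([454., 309.])]
50 [array([564., 308.]), array([637., 270.]), array([495., 275.]), array([459., 311.])]
60 [array([578., 305.]), array([631., 266.]), array([480., 280.]), array([467., 313.])]
70 [array([592., 302.]), array([621., 264.]), array([468., 285.]), array([476., 314.])]
80 [array([605., 298.]), array([607., 262.]), array([459., 290.]), array([486., 315.])]
0.012 now 0.05579405872774523
0.015 now 0.05731345267658483
```

Run:
```python
from gap import *
from scipy.spatial.transform import Rotation as Ro
from scipy.optimize import brentq
o=get_obs(); s=snapshot('wrist'); K,R,t=cam(s)
def T(p,e): M=np.eye(4);M[:3,:3]=Ro.from_euler('xyz',e).as_matrix();M[:3,3]=p;return M
E=np.eye(4);E[:3,:3]=R;E[:3,3]=t
X=E@T(o['tool_pos'],o['ee_rot'])
E4=X@np.linalg.inv(T([.54571024,-.02427906,.05951269],[3.14007659,.75291829,2.98008181]))
s4=dict(s);s4['rvec']=cv2.Rodrigues(E4[:3,:3])[0];s4['tvec']=E4[:3,3]
print(-E4[:3,:3].T@E4[:3,3])
a=-.161;R2=np.array([[np.cos(a),-np.sin(a)],[np.sin(a),np.cos(a)]])
for n,(ss,c,nr,cf,fr,ft,er) in dict(w4=(s4,408,205.0,374,245.5,225.28,243.53),now=(s,405,205.32,370,248.6,222.66,237.39)).items():
  for x0,dz in ((.5555,0),(.5540,.0014)):
    def z(xj,r):
        def row(z):
            f=lambda y:proj(ss,np.r_[R2@[xj,y]+[x0,-.021],z+dz])[0]
            y=brentq(lambda y:f(y)[0]-c,-.12,.15); return f(y)[1]
        return 1000*brentq(lambda z:row(z)-r,.02,.09)
    print(n,x0,'near edge z %.2f foot %.2f strap(14) %.2f'%(z(-.028,nr),z(-.010,ft),z(-.014,er)))
```

```text
[0.36846454 0.00461485 0.13674737]
w4 0.5555 near edge z 44.46 foot 48.05 strap(14) 61.51
w4 0.554 near edge z 43.91 foot 47.39 strap(14) 60.75
now 0.5555 near edge z 51.27 foot 52.27 strap(14) 64.13
now 0.554 near edge z 50.80 foot 51.69 strap(14) 63.47
```

Run:
```python
from gap import *
from scipy.optimize import brentq
o=get_obs(); print(o['time'],o['tool_pos'],o['ee_rot'],o['qvel'].round(3),o['wrist_force'])
s=snap('wrist','w7.png');o=get_obs(); print(o['tool_pos'],o['ee_rot'])
def edge(p,c,r0,r1):
    g=p[r0:r1,c-1:c+2].mean(axis=(1,2)); d=np.abs(np.diff(g)); i=d.argmax(); w=d[max(0,i-2):i+3]; return r0+.5+(np.arange(max(0,i-2),max(0,i-2)+len(w))*w).sum()/w.sum()
p=s['pixels'].astype(float); print([int(v) for v in p[195:255,405].mean(1)])
a=-.161;R2=np.array([[np.cos(a),-np.sin(a)],[np.sin(a),np.cos(a)]])
def row(xj,z,c,x0=.5555,dz=0):
    f=lambda y:proj(s,np.r_[R2@[xj,y]+[x0,-.021],z+dz])[0]
    y=brentq(lambda y:f(y)[0]-c,-.12,.15); return f(y)[1]
print('near',row(-.028,.044,405),'far',row(.028,.044,370),'foot z44,46',row(-.01,.044,405),row(-.01,.046,405),'strap60',row(-.014,.06,405),row(-.014,.058,405))
print([int(v) for v in p[235:260,370].mean(1)])
```

```text
22.35 [ 0.54549422 -0.0237445   0.06608437] [3.13337056 0.71061709 2.97044408] [ 0.     0.     0.003 -0.001 -0.008 -0.002] [ 1.00612472 -0.21048037  1.23326564]
[ 0.54532431 -0.02369739  0.06579221] [3.13341106 0.71043498 2.97055511]
[187, 206, 212, 214, 215, 216, 217, 218, 217, 215, 211, 205, 174, 138, 126, 124, 115, 82, 46, 28, 23, 24, 23, 24, 24, 23, 22, 24, 23, 23, 24, 32, 48, 60, 65, 66, 67, 68, 67, 69, 69, 69, 68, 70, 71, 76, 85, 104, 115, 108, 117, 129, 131, 125, 99, 82, 95, 120, 130, 132]
near 193.613369845982 far 238.15342449914272 foot z44,46 210.02949466772276 212.82369472301778 strap60 230.06935212370695 227.01783992353919
[214, 214, 211, 195, 145, 92, 72, 69, 68, 71, 96, 140, 173, 196, 234, 250, 253, 254, 254, 253, 253, 253, 249, 229, 209]
```

Emit:
{"fn": "apply_moves", "kwargs": {
  "commands": [
    [0,0,0,-0.025,0.008,0.03,0],
    [0.01,0.06,0,-0.05,0.016,0.06,0],
    [0.033,0.208,0,-0.06,0.02,0.09,10],
    [0.057,0.356,0,-0.06,0.02,0.12,30],
    [0.081,0.504,0,-0.06,0.02,0.14,51]
  ]
}}

```text
time: 22.9
tool_pos: [0.4838, -0.0031, 0.2089]
ee_rot: [3.139, 0.221, 2.974]
wrist_force: [0.3, -0.0, 0.1]
width: 0.0211
finger_force: 0.0
```

Emit:
{"fn": "apply_moves", "kwargs": {
  "commands": [
    [0.019,0.118,0,0,0.02,0,51],
    [0.038,0.236,0,0.01,0.04,0,51],
    [0.038,0.236,0,0.04,0.06,0,51],
    [0.038,0.236,0,0.07,0.08,0,51],
    [0.038,0.236,0,0.09,0.101,0,51]
  ]
}}

```text
time: 23.4
tool_pos: [0.5753, 0.0985, 0.2029]
ee_rot: [3.141, -0.02, 2.973]
wrist_force: [-0.0, -0.8, -0.4]
width: 0.0481
finger_force: 0.0
```

Emit:
{"fn": "apply_moves", "kwargs": {
  "commands": [
    [0,0,-0.14,0,0,0,51],
    [0,0,-0.28,0,0,0,51],
    [0,0,-0.3,0,0,0,51],
    [0,0,-0.3,0,0,0,51],
    [0,0,-0.3,0,0,0,51]
  ]
}}

```text
time: 23.9
tool_pos: [0.5727, 0.0976, 0.2022]
ee_rot: [3.141, -0.022, 2.675]
wrist_force: [0.8, -0.1, 0.1]
width: 0.0479
finger_force: 0.0
```

Run:
```python
from h import *
o=get_obs();print(o['time'],o['tool_pos'],o['ee_rot'],o['width'],o['joint_positions'])
from scipy.spatial.transform import Rotation as Ro
Rt=Ro.from_euler('xyz',o['ee_rot']); print('fix tilt', np.cross(Rt.as_matrix()[:,2],[0,0,-1]))
s=snap('wrist','w8.png')
a=-.161
for th in (10,20,30,40):
    print(th,[proj(s,[.5755+.046*np.cos(u),.0975+.046*np.sin(u),.091])[0].round(0) for u in np.radians(th)+np.arange(4)*np.pi/2+a])
p=s['pixels'];g=(p.max(2)<45).astype(np.uint8); n,l,st,ce=cv2.connectedComponentsWithStats(g)
for i in range(1,n):
    if 60<st[i,4]<600: print(st[i],ce[i].round(1))
```

```text
23.9 [0.57266008 0.0975737  0.20224837] [ 3.14066746 -0.02163499  2.67540207] 0.04793236871800765 [ 0.06405636  0.17014422  1.28492578  0.01184543  1.70471037 -1.03906458]
fix tilt [-0.01055034 -0.01890888 -0.        ]
10 [array([337., 242.]), array([360., 176.]), array([290., 154.]), array([270., 222.])]
20 [array([344., 237.]), array([355., 169.]), array([282., 159.]), array([275., 229.])]
30 [array([350., 232.]), array([349., 162.]), array([276., 165.]), array([281., 235.])]
40 [array([356., 225.]), array([342., 157.]), array([270., 173.]), array([288., 240.])]
[270 155  14  14 140] [276.5 161.4]
[343 161  15  14 153] [350.2 167.6]
[337 231  12  12  80] [343.7 237.3]
```

Emit:
{"fn": "apply_moves", "kwargs": {
  "commands": [
    [-0.0105,-0.019,0,0.0013,-0.0036,-0.03,51],
    [-0.0105,-0.019,0,0.0013,-0.0036,-0.065,51],
    [-0.0105,-0.019,0,0.0013,-0.0036,-0.095,51],
    [-0.0105,-0.019,0,0.0013,-0.0036,-0.116,51],
    [-0.0105,-0.019,0,0.0013,-0.0036,-0.116,51]
  ]
}}

```text
time: 24.45
tool_pos: [0.5707, 0.0937, 0.0814]
ee_rot: [-3.137, -0.008, 2.674]
wrist_force: [-0.4, 0.2, -0.6]
width: 0.0476
finger_force: 0.0
```

Emit:
{"fn": "apply_moves", "kwargs": {
  "commands": [
    [0,0,-0.08,0,0,0,51],
    [0,0,-0.16,0,0,0,51],
    [0,0,-0.24,0,0,0,51],
    [0,0,-0.31,0,0,0,51],
    [0,0,-0.38,0,0,0,51]
  ]
}}

```text
time: 24.95
tool_pos: [0.5746, 0.094, 0.0877]
ee_rot: [3.14, 0.001, 2.292]
wrist_force: [0.2, -0.6, -0.7]
width: 0.0476
finger_force: 4.1
```

Run:
```python
from h import *
o=get_obs();print(o['time'],o['tool_pos'],o['ee_rot'],o['wrist_force'],o['wrist_torque'])
```

```text
24.95 [0.57463004 0.09404782 0.08767482] [3.13967381e+00 8.49528212e-04 2.29170964e+00] [ 0.15415433 -0.62773039 -0.651331  ] [-0.03193724 -0.10402626  0.20745377]
```

Emit:
{"fn": "apply_moves", "kwargs": {
  "commands": [
    [0,0,-0.13,0,0,0,51],
    [0,0,-0.26,0,0,0,51],
    [0,0,-0.39,0,0,0,51],
    [0,0,-0.52,0,0,0,51],
    [0,0,-0.57,0,0,0,51]
  ]
}}

```text
time: 25.45
tool_pos: [0.5744, 0.0932, 0.0874]
ee_rot: [3.14, 0.001, 1.721]
wrist_force: [0.6, -1.3, -0.1]
width: 0.0485
finger_force: 4.9
```

Emit:
{"fn": "apply_moves", "kwargs": {
  "commands": [
    [0,0,0.1,0,0.0,0,51],
    [0,0,0.14,0,0.0,0.02,51],
    [0,0,0.26,0,0.0,0.06,40],
    [0,0,0.4,-0.02,-0.02,0.09,20],
    [0,0,0.54,-0.04,-0.04,0.11,0]
  ]
}}

```text
time: 25.95
tool_pos: [0.5348, 0.0539, 0.2004]
ee_rot: [3.137, 0.003, 2.271]
wrist_force: [0.6, -1.1, -0.8]
width: 0.0273
finger_force: 0.0
```

Emit:
{"fn": "apply_moves", "kwargs": {
  "commands": [
    [0,0,0.145,-0.02,-0.02,0,0],
    [0,0,0.29,-0.04,-0.04,-0.02,0],
    [0,0,0.435,-0.057,-0.058,-0.04,0],
    [0,0,0.58,-0.057,-0.058,-0.06,0],
    [0,0,0.71,-0.057,-0.058,-0.068,0]
  ]
}}

```text
time: 26.45
tool_pos: [0.4758, -0.0046, 0.1276]
ee_rot: [-3.141, -0.001, 2.979]
wrist_force: [-0.1, 0.2, 0.6]
width: 0.0008
finger_force: 0.0
```

Emit:
{"fn": "apply_moves", "kwargs": {
  "commands": [
    [-0.024,-0.148,0,0.005,-0.002,0,0],
    [-0.048,-0.296,0,0.015,-0.008,-0.01,0],
    [-0.071,-0.444,0,0.03,-0.0125,-0.03,0],
    [-0.095,-0.592,0,0.05,-0.018,-0.05,0],
    [-0.119,-0.74,0,0.0665,-0.024,-0.07,0]
  ]
}}

```text
time: 26.95
tool_pos: [0.542, -0.0271, 0.0642]
ee_rot: [3.135, 0.716, 2.972]
wrist_force: [0.2, -0.3, 0.1]
width: 0.0002
finger_force: 0.0
```

Emit:
{"fn": "apply_moves", "kwargs": {
  "commands": [
    [-0.005,-0.03,0,0,0,0,0],
    [-0.005,-0.03,0,0,0,0,0],
    [-0.005,-0.03,0,0,0,0,0],
    [-0.005,-0.03,0,0,0,0,0],
    [-0.005,-0.03,0,0,0,0,0]
  ]
}}

```text
time: 27.45
tool_pos: [0.542, -0.027, 0.0632]
ee_rot: [3.134, 0.738, 2.971]
wrist_force: [-0.0, 0.1, -0.8]
width: 0.0002
finger_force: 0.0
```

```bash
cat > look.py <<'E'
from gap import *
from scipy.optimize import brentq
o=get_obs(); print(o['time'],o['tool_pos'],o['ee_rot'])
s=snap('wrist','w9.png')
p=s['pixels'].astype(float)
a=-.161;R2=np.array([[np.cos(a),-np.sin(a)],[np.sin(a),np.cos(a)]])
def row(xj,z,c,x0=.5555,dz=0):
    f=lambda y:proj(s,np.r_[R2@[xj,y]+[x0,-.021],z+dz])[0]
    y=brentq(lambda y:f(y)[0]-c,-.12,.15); return f(y)[1]
fc=place_of('wrist','foot')[0]['pixel'];print(fc); c=int(fc[0])+6; cf=c-35
for nm,cc,xj,zs in(('near',c,-.028,[.044]),('far',cf,.028,[.044]),('foot',c,-.01,[.044,.045,.046]),('strap',c,-.014,[.056,.057])):
    rr=[row(xj,z,cc) for z in zs]; r=int(rr[0]); print(nm,cc,np.round(rr,2),'rows from',r-6,[int(v) for v in p[r-6:r+9,cc-1:cc+2].mean((1,2))])
E
python3 look.py
```

```text
27.45 [ 0.54202183 -0.02700452  0.06315979] [3.13442612 0.73830984 2.97096004]
[406.4, 223.7]
near 412 [200.86] rows from 194 [123, 121, 119, 120, 122, 125, 129, 145, 180, 202, 210, 213, 215, 216, 217]
far 377 [241.94] rows from 235 [210, 210, 211, 212, 213, 213, 212, 204, 159, 93, 70, 68, 68, 74, 108]
foot 412 [216.04 217.47 218.9 ] rows from 210 [215, 212, 205, 174, 136, 124, 121, 111, 74, 36, 23, 24, 23, 23, 23]
strap 412 [230.72 232.26] rows from 224 [23, 23, 24, 24, 23, 23, 28, 43, 57, 63, 66, 68, 68, 68, 68]
```

Emit:
{"fn": "apply_moves", "kwargs": {
  "commands": [
    [0,0,0,-0.025,0.008,0.03,0],
    [0.01,0.06,0,-0.05,0.016,0.06,0],
    [0.033,0.208,0,-0.06,0.02,0.09,20],
    [0.057,0.356,0,-0.06,0.02,0.12,40],
    [0.081,0.504,0,-0.06,0.02,0.15,60]
  ]
}}

```text
time: 28.05
tool_pos: [0.4799, -0.0063, 0.2143]
ee_rot: [3.14, 0.248, 2.974]
wrist_force: [1.0, -0.9, 0.2]
width: 0.0212
finger_force: 0.0
```

Emit:
{"fn": "apply_moves", "kwargs": {
  "commands": [
    [0.019,0.118,0,0,0.02,0,60],
    [0.038,0.24,0,0.01,0.04,0,60],
    [0.038,0.24,0,0.04,0.07,0.01,60],
    [0.038,0.24,0,0.07,0.11,0.01,60],
    [0.038,0.24,0,0.1,0.15,0.01,60]
  ]
}}

```text
time: 28.55
tool_pos: [0.5823, 0.1445, 0.2211]
ee_rot: [-3.141, 0.007, 2.973]
wrist_force: [1.4, 0.1, -0.1]
width: 0.0557
finger_force: 0.0
```

Emit:
{"fn": "apply_moves", "kwargs": {
  "commands": [
    [0,0,-0.145,0,0.01,0,60],
    [0,0,-0.29,0,0.02,0,60],
    [0,0,-0.435,0,0.025,0,60],
    [0,0,-0.58,0,0.025,0,60],
    [0,0,-0.725,0,0.025,0,60]
  ]
}}

```text
time: 29.05
tool_pos: [0.5808, 0.1687, 0.2206]
ee_rot: [-3.14, 0.006, 2.244]
wrist_force: [-0.3, -0.7, 0.3]
width: 0.0564
finger_force: 0.0
```

Emit:
{"fn": "apply_moves", "kwargs": {
  "commands": [
    [0,0,-0.145,0,0,0,60],
    [0,0,-0.29,0,0,0,60],
    [0,0,-0.435,0,0,0,60],
    [0,0,-0.58,0,0,0,60],
    [0,0,-0.725,0,0,0,60]
  ]
}}

```text
time: 29.55
tool_pos: [0.5808, 0.1683, 0.2207]
ee_rot: [-3.141, 0.006, 1.518]
wrist_force: [0.1, 0.5, 0.8]
width: 0.0562
finger_force: 0.0
```

Run:
```python
from h import *
from scipy.spatial.transform import Rotation as Ro
o=get_obs();print(o['time'],o['tool_pos'],o['ee_rot'],o['width'])
print('fix tilt', np.cross(Ro.from_euler('xyz',o['ee_rot']).as_matrix()[:,2],[0,0,-1]))
s=snap('wrist','w10.png')
for d in place_of('wrist','lever_knob')[:1]: print(d['score'],d['pixel'],at_z(s,d['pixel'],.142))
```

```text
29.55 [0.58075526 0.16832886 0.22072431] [-3.14062166  0.00619446  1.5180359 ] 0.056199095831481666
fix tilt [ 0.00613459 -0.00129631  0.        ]
0.74 [321.6, 196.3] [0.58824759 0.17528882 0.142     ]
```

Emit:
{"fn": "apply_moves", "kwargs": {
  "commands": [
    [0.006,0,-0.108,0.0065,0.0055,0,60],
    [0.006,0,-0.108,0.0065,0.0055,-0.04,60],
    [0.006,0,-0.108,0.0065,0.0055,-0.075,60],
    [0.006,0,-0.108,0.0065,0.0055,-0.096,50],
    [0.006,0,-0.108,0.0065,0.0055,-0.096,20]
  ]
}}

```text
time: 30.15
tool_pos: [0.5844, 0.1732, 0.1201]
ee_rot: [-3.132, 0.003, 1.419]
wrist_force: [-0.7, -0.1, -0.3]
width: 0.0439
finger_force: 0.0
```

Emit:
{"fn": "apply_moves", "kwargs": {
  "commands": [
    [0,0,0,0,0,0,10],
    [0,0,0,0,0,0,10],
    [0,0,0,0,0,0,10],
    [0,0,0,0,0,0,10],
    [0,0,0,0,0,0,10]
  ]
}}

```text
time: 30.65
tool_pos: [0.5878, 0.174, 0.1268]
ee_rot: [3.14, -0.001, 1.416]
wrist_force: [-1.3, 0.9, 4.2]
width: 0.0287
finger_force: 30.0
```

Emit:
{"fn": "apply_moves", "kwargs": {
  "commands": [
    [0,0,0,0.002,0.0121,-0.002,10],
    [0,0,0,0.0039,0.024,-0.0056,10],
    [0,0,0,0.0057,0.0352,-0.0106,10],
    [0,0,0,0.0074,0.0458,-0.017,10],
    [0,0,0,0.009,0.0556,-0.0247,10]
  ]
}}

```text
time: 31.15
tool_pos: [0.5967, 0.23, 0.1017]
ee_rot: [3.141, 0.0, 1.416]
wrist_force: [-1.4, -3.1, 5.5]
width: 0.0287
finger_force: 30.0
```

Emit:
{"fn": "apply_moves", "kwargs": {
  "commands": [
    [0,0,0,0.0014,0.0087,-0.0089,10],
    [0,0,0,0.0026,0.0162,-0.0188,10],
    [0,0,0,0.0036,0.0225,-0.0295,10],
    [0,0,0,0.0044,0.0273,-0.041,10],
    [0,0,0,0.005,0.0308,-0.053,10]
  ]
}}

```text
time: 31.65
tool_pos: [0.6028, 0.2658, 0.0503]
ee_rot: [3.138, -0.01, 1.418]
wrist_force: [-0.1, 10.2, 9.2]
width: 0.0268
finger_force: 30.3
```

Emit:
{"fn": "apply_moves", "kwargs": {
  "commands": [
    [0,0,0,0,0,-0.002,10],
    [0,0,0,0,0,-0.004,10],
    [0,0,0,0,0,-0.005,10],
    [0,0,0,0,0,-0.005,10],
    [0,0,0,0,0,-0.005,10]
  ]
}}

```text
time: 32.15
tool_pos: [0.6029, 0.2677, 0.0457]
ee_rot: [3.138, -0.014, 1.418]
wrist_force: [0.1, 12.0, 7.1]
width: 0.0258
finger_force: 30.6
```

Emit:
{"fn": "apply_moves", "kwargs": {
  "commands": [
    [0,0,0,0,0,0,60],
    [0,0,0,0,0,0,60],
    [0,0,0,0,0,0.01,60],
    [0,0,0,0,-0.005,0.04,60],
    [0,0,0,0,-0.005,0.08,30]
  ]
}}

```text
time: 32.65
tool_pos: [0.5992, 0.2536, 0.1197]
ee_rot: [-3.134, 0.004, 1.415]
wrist_force: [-0.4, 0.9, 0.0]
width: 0.0511
finger_force: 0.0
```

Run:
```python
from h import *
o=get_obs();print(o['time'],o['tool_pos'],o['ee_rot'],o['wrist_force'])
a=-.161;R2=np.array([[np.cos(a),-np.sin(a)],[np.sin(a),np.cos(a)]])
for c in('wrist','scene','top'):
    s=snap(c,c+'11.png')
    for d in place_of(c,'lever_knob')[:1]: print(c,d['score'],np.round(d['pixel'],1))
    for th in (.17,.21,.25,.3,.4): print(th,proj(s,np.r_[R2@[0,.185+.1*np.cos(th)]+[.5555,-.021],.043+.1*np.sin(th)])[0].round(1))
```

```text
32.65 [0.59921098 0.25359068 0.11974935] [-3.13380872  0.00408445  1.41474694] [-0.35855821  0.93473046  0.04738283]
wrist 0.67 [315.6 213. ]
0.17 [314.5 205.8]
0.21 [314.4 208.3]
0.25 [314.4 211.1]
0.3 [314.4 215. ]
0.4 [314.3 224.1]
scene 0.91 [448.  268.4]
0.17 [444.4 271.5]
0.21 [444.4 269.6]
0.25 [444.4 267.5]
0.3 [444.2 265. ]
0.4 [443.4 259.7]
top 0.7 [194.3 198.6]
0.17 [193.8 197.6]
0.21 [193.6 197.4]
0.25 [193.4 197.1]
0.3 [193.3 196.8]
0.4 [193.3 196.2]
```

Emit:
{"fn": "apply_moves", "kwargs": {
  "commands": [
    [0,0,0,0.001,0.003,0,0],
    [0,0,0,0.001,0.003,0,0],
    [0,0,0,0.001,0.003,0,0],
    [0,0,0,0.001,0.003,-0.01,0],
    [0,0,0,0.001,0.003,-0.03,0]
  ]
}}

```text
time: 33.45
tool_pos: [0.6032, 0.2586, 0.0933]
ee_rot: [3.14, -0.002, 1.416]
wrist_force: [0.4, -0.2, -0.3]
width: 0.0005
finger_force: 0.0
```

Emit:
{"fn": "apply_moves", "kwargs": {
  "commands": [
    [0,0,0,0,0,-0.003,0],
    [0,0,0,0,0,-0.006,0],
    [0,0,0,0,0,-0.009,0],
    [0,0,0,0,0,-0.011,0],
    [0,0,0,0,0,-0.012,0]
  ]
}}

```text
time: 33.95
tool_pos: [0.6026, 0.2585, 0.0818]
ee_rot: [3.141, -0.001, 1.416]
wrist_force: [-1.7, -0.5, 4.8]
width: 0.0005
finger_force: 2.3
```

Contact at the knob top; press a little more.

Emit:
{"fn": "apply_moves", "kwargs": {
  "commands": [
    [0,0,0,0,0,-0.0015,0],
    [0,0,0,0,0,-0.003,0],
    [0,0,0,0,0,-0.004,0],
    [0,0,0,0,0,-0.004,0],
    [0,0,0,0,0,-0.004,0]
  ]
}}

```text
time: 34.45
tool_pos: [0.6032, 0.259, 0.0802]
ee_rot: [3.139, -0.003, 1.416]
wrist_force: [-2.3, 0.5, 10.3]
width: 0.0007
finger_force: 5.1
```

Emit:
{"fn": "apply_moves", "kwargs": {
  "commands": [
    [0,0,0,0,0,-0.002,0],
    [0,0,0,0,0,-0.004,0],
    [0,0,0,0,0,-0.005,0],
    [0,0,0,0,0,-0.005,0],
    [0,0,0,0,0,-0.005,0]
  ]
}}

```text
time: 34.95
tool_pos: [0.604, 0.2595, 0.0783]
ee_rot: [3.136, -0.005, 1.416]
wrist_force: [-4.8, 0.2, 18.4]
width: 0.0004
finger_force: 9.1
```

Emit:
{"fn": "apply_moves", "kwargs": {
  "commands": [
    [0,0,0,0,0,0.02,0],
    [0,0,0,0,0,0.05,0],
    [0,0,0,-0.02,-0.03,0.1,0],
    [0,0,0,-0.04,-0.07,0.15,0],
    [0,0,0,-0.06,-0.1,0.16,0]
  ]
}}

```text
time: 35.45
tool_pos: [0.5486, 0.1678, 0.2275]
ee_rot: [3.139, -0.001, 1.417]
wrist_force: [0.8, -0.6, 1.1]
width: 0.0007
finger_force: 0.0
```

Run:
```python
from h import *
a=-.161;R2=np.array([[np.cos(a),-np.sin(a)],[np.sin(a),np.cos(a)]])
print(get_obs()['time'])
for c in('wrist','scene'):
    s=snap(c,c+'12.png')
    for q in('lever_knob','rail','catch_tip','home'):
        for d in place_of(c,q)[:1]: print(c,q,round(d['score'],2),np.round(d['pixel'],1))
    for th in (.17,.21,.25,.3): print(th,proj(s,np.r_[R2@[0,.185+.1*np.cos(th)]+[.5555,-.021],.043+.1*np.sin(th)])[0].round(1))
    print('home',proj(s,[.5555,-.021,.031])[0],'tip',proj(s,np.r_[R2@[-.0305,-.06]+[.5555,-.021],.036])[0])
w=cv2.imread('pics/wrist12.png');z=cv2.imread('pics/scene12.png')[150:280,270:470]
cv2.imwrite('pics/fin.png',np.vstack([cv2.resize(w,(480,300)),cv2.resize(z,(480,300),interpolation=cv2.INTER_CUBIC)]))
```

```text
35.45
wrist lever_knob 0.71 [353.6  82.1]
wrist catch_tip 0.48 [316.1 360.5]
0.17 [350.6  84.5]
0.21 [351.1  85.1]
0.25 [351.5  85.8]
0.3 [352.   87.1]
home [339.9925931  315.85619167] tip [316.11256373 357.09718084]
scene lever_knob 0.63 [443.4 269.3]
scene rail 0.87 [331.5 215.1]
scene catch_tip 0.48 [321.1 191.4]
scene home 0.86 [331.8 215.7]
0.17 [444.4 271.5]
0.21 [444.4 269.6]
0.25 [444.4 267.5]
0.3 [444.2 265. ]
home [329.22545866 216.00181212] tip [320.68194881 198.12966241]
```

View pics/fin.png

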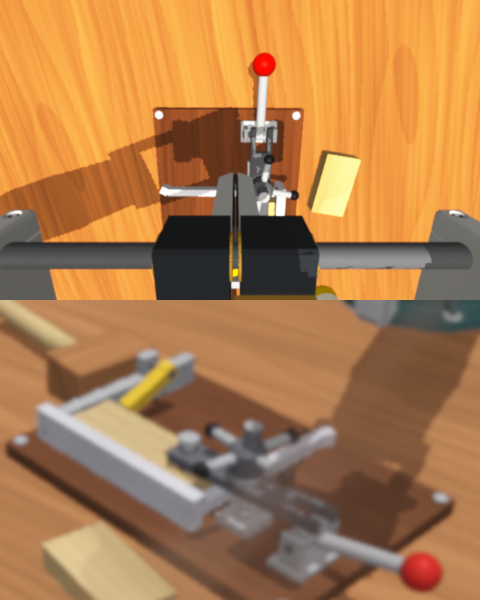

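```bash
python3 -c "
from bench import *
print(close_job())"
```

```text
the job is handed in; nothing more can be done
None
```

I handed the job in at about 35 s. The camera pictures show the lever down, the rail against the fence and the catch dropped behind it. I had no direct reading of the foot force and estimate about 44 N, inside the 24–52 N band, because I turned the nut roughly 2 mm past first touch rather than "just until it bears lightly". No score came back on hand-in.

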